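Tuck the cuff blank under the hold-down plate and press it flat

ROBOT

A 7-joint arm with a two-finger parallel gripper is mounted at the origin on the work surface. World frame = base frame: x ahead of the robot, y to its left, z up, the work surface at z = 0. Lengths are in mm, angles in degrees, forces in N, time in s.
With the tool pointing down it reaches from about 400 to 850 mm from the base axis. Payload 4.5 kg.
Tool frame: the origin (TCP) lies midway between the tips of the shut fingers; the grasp point (between the pads) lies 19 mm behind it; z points along the fingers, y is the direction in which the jaws open and shut (so a half turn about z gives the same grasp; the last joint's range is limited). The gripper opens to 88 mm and grips with 3 to 60 N. Pads are 18 mm wide; open, the fingers measure 123 mm over their backs; the gripper's body (75 mm by 187 mm) begins 45 mm behind the grasp point.
Start: joints at [74.358, 39.483, -11.15, 89.685, 9.013, 51.709, -12.324], TCP at [188.785, -595.83, 238.743] pointing down, gripper open.
Joint ranges: [-172.22, 172.22], [-26.19, 119.32], [-84.43, 86.54], [7.71, 146.69], [-57.33, 237.33], [2.42, 119.75], [-152.13, 152.13]. Speed limits (degrees/s): [147.25, 147.25, 180, 180, 180, 180, 180].

INTERFACE

Orientations are given as a 3x3 rotation matrix whose columns are the frame's x, y, z axes.
In Python, from rig import observe, snapshot, arm, boxes_of gives the robot as it stands.
- The arm moves only by the tool move_arm, never from a script. Its argument "series" is a list of rows, each a list of 7 numbers: the shift along the tool's x, y, z in cm, then the turn, a rotation vector about the tool's x, y, z in rad, then the opening, from 0 (shut) to 1 (fully open). In form: [[tx, ty, tz, ax, ay, az, fingers], ...]. A call has 1 to 8 rows; each row shifts and turns the pose as measured when the row begins, along the tool's axes as they then stand; what a row does not reach is not made up. A row lasts 1/10 s, in which the tool goes at most 50 mm and 8.59 degrees, less where a joint would pass 70% of its speed; a pose out of reach is approached as far as the arm can. A call with a gripper value outside its range is refused whole. The fingers move at their own pace and stop on an object; "grip_force" is the grip in N (left out, the last holds). Time passes only in rows, so rows that do not move let the fingers close. It gives the time, the measured TCP pose, the force and the opening at its end, in the units of the state.
- observe(): the state, without advancing time (a new reading comes with each control period).
- snapshot(name): name is "scene" or "top" or "wrist"; returns a dict with "pixels" (480x640x3 uint8, red, green, blue), "z_map" (480x640 float32, mm along the optical axis (not along the pixel's ray), 0 where there is no reading), "vertical_fov" (degrees; the focal length in pixels is half the picture's height over the tangent of half this angle, whatever the lens; pixels are square), "cx", "cy" (the principal point, pixels), "T" (4x4, takes a point from camera to world coordinates). Camera axes: x right, y up, looking along -z (the intrinsics and any distortion apply to the point x, -y, -z); pixel columns grow to the right and rows downward; lengths in mm; the calibration is good to about 2 mm. A picture is of the moment at which its call begins.
- arm.hand_in(): hands the job in, once; it reports no verdict.
Trained networks look in the newest picture that a camera, given by its name, has taken for a name from the list of things; names that differ only in an ending like _2 or _b are one class to them, and where a whole thing is asked for, a point or a joint stands for the part that bears it (a point fixed in the world has none). Each returns a list of dicts, best first, with "score" (0 to 1); they miss things now and then, are a little off and sometimes report something else, mostly with a low value. They report only what shows in the picture. A call takes as long as a camera call. They do not tell look-alikes from the thing itself.
- boxes_of(camera, label): "position" ([column, row] as shares, 0 to 1, of the picture: columns of its width, rows of its height, amid what is visible of it).
The state is a dict: "time": time; "joint_pos": joint angles; "qd": joint speeds; "joint_torque": joint torques, N m; "tcp_pos": TCP position; "tool_rot": TCP orientation; "contact_force": force on the tool from outside, world axes, zero at the start; "torque": the same for the moment, N m; "finger_gap": finger opening in mm.
Only numpy, scipy, OpenCV 4.12 (cv2) and the standard library are available. Lean on these libraries where they do the work, as an engineer would, in place of code of your own. Each camera call takes 0.05 s, during which the arm holds its last target.

TASK

Take the silver cuff blank off its rest and slide its plain end about 20 mm under the brass hold-down plate of the bench-pin jig, centred along the wooden tongue with the engraved end towards the tongue's tip, without lifting the plate. Then press the blank down flat on the tongue so that the sprung lifter pin under it is fully down, and finish while still holding it pressed. Leave the jar, the file and the steel block alone.

Things in the scene. Friction and masses are not known exactly. Their poses are not given: they have to be found in the camera images.
- blank: Loose flat silver cuff blank, 140 x 44 x 4 mm, 0.1 to 0.2 kg, lying on the rest at the start with its long sides overhanging the rest by 8 mm, so it can be gripped across its 44 mm width. Origin at the centre of its underside; x along its length to the plain end, y across its width, z up. Dark engraved scrolls cover its top from the -x end to 26 mm past the middle; the last 44 mm at +x are plain.
- blank_end (a point): Middle of the lower edge of the blank's plain end: 70 mm along the blank's x from its origin; same axes as the blank.
- rest: Fixed wooden rest with a blue felt top, 90 (x) x 28 (y) x 35 mm high; origin at the centre of its foot on the bench. The blank lies on it.
- jig: Fixed bench-pin jig; place and yaw vary. Origin on the bench under the tongue's centre line; x runs from the tongue's tip to the hold-down plate, z up. Light wooden tongue 28 mm wide, top 45 mm above the bench, x = -70 to 40 mm; behind it (x = 40 to 140 mm) a dark block 100 mm wide, level with it. A 20 mm high steel bar stands on the block from x = 120 mm.
- lip (a point): Point on the wood's top (45 mm above the bench) below the middle of the brass hold-down plate's front edge: jig x = 50 mm; axes as the jig's. The plate covers x = 50 to 112 mm, 70 mm wide, 3 mm thick, flat underside 8 mm above the wood. An upturned lead-in lip reaches 7 mm further forward, its outer edge 12 mm above the wood.
- plate (a joint): Angle of the hold-down plate about its hinge, rad: 0 at rest, parallel to the wood; grows as its front edge is lifted. It lies there by its weight and a weak spring; about 1 N at the lip lifts it.
- lifter (a joint): Travel of the sprung lifter pin, m: 0 when up, its 14 mm wide domed head standing 6 mm above the tongue; 0.006 when pushed fully down level with the tongue. The spring pushes up with 2.5 N when up and 5.5 N when down. Alone, the blank's weight does not push it down.
- lifter_seat (a point): Centre of the lifter pin's hole in the tongue's top face: jig x = -45 mm, 45 mm above the bench.
- jar: Bystander: closed amber glass jar, 48 mm across and 55 mm high, standing on the bench beside the jig. Origin at the centre of its underside.
- file: Bystander: needle file with a wooden handle, 170 mm long, 18 mm thick, lying on the bench beside the rest, along its own x. Origin near its middle, on the bench.
- doming_block: Bystander: steel block, 44 mm each way, standing on the bench beyond the work. Origin at the centre of its underside.
Not all that is in view belongs to the job. Leave any green, pink or purple look-alike of the jig alone.

How it is judged:
By the outcome, as a careful person would: the job done as asked, in the order asked, and still so for the second after the job is handed in, while the arm keeps its last pose, push and grip.
It also fails if it takes over 48 s, if anything falls off the work surface, if the arm or the gripper's body presses on something with over 40 N, if the wrist force passes 120 N, or if a joint passes its speed limit or range.

## Working session

There is one attempt and no reset: what is moved stays moved. The work goes in short steps, Python scripts to look and compute and a tool call to move; the robot and the scene stay as the last step left them, time stands still between calls to the robot, and variables do not carry over. Pictures are saved under pics/ and viewed, and the job is handed in when it is done.

Besides the shell and the picture viewer there is one more tool, called after "Emit:" by a JSON object that holds its "op" and its "data". move_arm: Moves the arm, as the interface text tells. Its arguments: {"type":"object","properties":{"series":{"type":"array","items":{"type":"array","items":{"type":"number"}}},"grip_force":{"type":"number"}},"required":["series"]}

```bash
mkdir -p pics; ls; cat > h.py <<'E'
import numpy as np, cv2
from rig import observe, snapshot, arm, boxes_of
def save(s,n): cv2.imwrite('pics/'+n+'.png', cv2.cvtColor(s['pixels'],cv2.COLOR_RGB2BGR))
def foc(s): return 240/np.tan(np.radians(s['vertical_fov']/2))
def px2w(s,u,v,z=None,zw=None):
    f=foc(s); T=np.array(s['T'])
    d=np.array([(u-s['cx'])/f,-(v-s['cy'])/f,-1.])
    if zw is not None:
        dw=T[:3,:3]@d; k=(zw-T[2,3])/dw[2]; return T[:3,3]+k*dw
    if z is None: z=s['z_map'][int(round(v)),int(round(u))]
    return T[:3,:3]@(d*z)+T[:3,3]
def w2px(s,p):
    f=foc(s); T=np.array(s['T']); c=T[:3,:3].T@(np.array(p)-T[:3,3])
    return s['cx']+f*c[0]/-c[2], s['cy']-f*c[1]/-c[2]
def cloud(s):
    f=foc(s);T=np.array(s['T']);v,u=np.mgrid[:480,:640];z=s['z_map']
    c=np.stack([(u-s['cx'])/f*z,-(v-s['cy'])/f*z,-z],-1)
    w=c@T[:3,:3].T+T[:3,3]; w[z==0]=np.nan; return w
E
python3 - <<'E'
from h import *
print({k:np.round(v,3).tolist() if not isinstance(v,(str,)) else v for k,v in observe().items()})
for n in ['scene','top','wrist']:
    s=snapshot(n); save(s,n+'0'); print(n,s['vertical_fov'],s['cx'],s['cy'],{k for k in s},np.round(s['T'],2).tolist())
    for l in ['blank','jig','rest','lip','lifter_seat','jar','file','doming_block','plate']:
        b=boxes_of(n,l); print(l,[(round(x['score'],2),np.round(np.array(x['position'])*[640,480]).tolist()) for x in b])
E
```

```text
pics
{'time': 0.0, 'joint_pos': [74.357, 39.533, -11.144, 89.746, 9.014, 51.709, -12.326], 'qd': [0.002, -0.069, -0.034, -0.035, 0.093, -0.039, -0.103], 'joint_torque': [0.0, -52.756, -1.267, -15.343, -0.053, 0.007, 0.0], 'tcp_pos': [188.509, -595.225, 237.908], 'tool_rot': [[0.953, 0.302, -0.001], [0.302, -0.953, 0.002], [-0.0, -0.002, -1.0]], 'contact_force': [0.183, -0.1, -0.032], 'torque': [0.016, -0.043, 0.006], 'finger_gap': 88.122}
scene 49.57444147862768 324.518600909049 241.12606618798574 {'z_map', 'vertical_fov', 'T', 'cy', 'cx', 'pixels'} [[-0.68, -0.54, 0.5, 1045.1], [0.74, -0.48, 0.47, 529.26], [-0.01, 0.69, 0.72, 820.45], [0.0, 0.0, 0.0, 1.0]]
blank [(0.85, [247.0, 194.0])]
jig [(0.8, [516.0, 298.0]), (0.79, [365.0, 213.0]), (0.7, [293.0, 151.0]), (0.58, [372.0, 327.0])]
rest [(0.56, [248.0, 207.0])]
lip [(0.92, [516.0, 297.0]), (0.85, [293.0, 148.0]), (0.59, [371.0, 325.0]), (0.58, [366.0, 215.0])]
lifter_seat [(0.9, [364.0, 217.0]), (0.8, [371.0, 323.0]), (0.73, [294.0, 149.0]), (0.65, [513.0, 296.0])]
jar [(0.56, [433.0, 359.0])]
file []
doming_block [(0.82, [227.0, 
[... 485 characters left out ...]
est []
lip [(0.83, [341.0, 300.0]), (0.62, [186.0, 309.0]), (0.57, [454.0, 326.0])]
lifter_seat [(0.86, [454.0, 326.0]), (0.68, [188.0, 308.0]), (0.63, [253.0, 208.0]), (0.19, [202.0, 215.0])]
jar [(0.56, [200.0, 215.0])]
file [(0.6, [381.0, 237.0])]
doming_block [(0.61, [332.0, 137.0])]
plate [(0.87, [184.0, 305.0]), (0.87, [456.0, 323.0]), (0.65, [335.0, 300.0]), (0.61, [251.0, 209.0])]
wrist 58.631157956940065 322.5159562456927 242.91708329445868 {'z_map', 'vertical_fov', 'T', 'cy', 'cx', 'pixels'} [[0.3, 0.91, 0.28, 261.57], [-0.95, 0.29, 0.09, -572.81], [0.0, -0.29, 0.96, 384.58], [0.0, 0.0, 0.0, 1.0]]
blank []
jig []
rest []
lip []
lifter_seat []
jar []
file []
doming_block []
plate []
```

View pics/scene0.png

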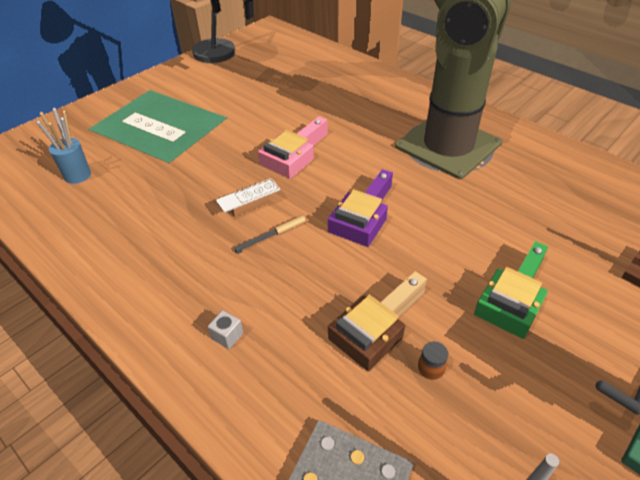

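View pics/top0.png

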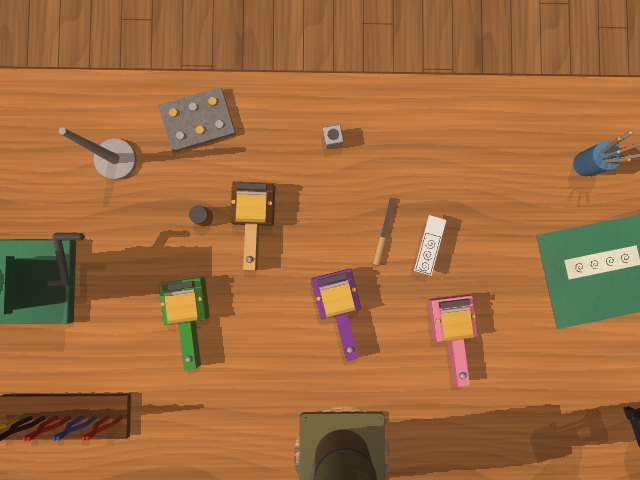

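The top view shows the real jig, with the light tongue and dark block, at (252,210). The look-alikes are purple (337,300), green (185,310) and pink (457,330). The blank is at (430,245) with its plain end up (+x), and a decoy print lies on the green mat at (600,262). Next I measure from both fixed cameras.

```bash
cat > m.py <<'E'
from h import *
def rect(w,m,name):
    p=w[m]; p=p[~np.isnan(p[:,0])]
    if len(p)<5: print(name,'none'); return
    c,sz,a=cv2.minAreaRect(p[:,:2].astype(np.float32)); b=cv2.boxPoints((c,sz,a))
    e=b[1]-b[0]; g=b[2]-b[1]; L=e if np.hypot(*e)>np.hypot(*g) else g
    if L[0]<0: L=-L
    print(name,len(p),'c',np.round(c,1),'sz',np.round(sz,1),'yaw',round(float(np.degrees(np.arctan2(L[1],L[0]))),2),'z med',np.round(np.percentile(p[:,2],[5,50,95]),1))
E
python3 - <<'E'
from m import *
for n in ['top','scene']:
    s=snapshot(n); w=cloud(s); hsv=cv2.cvtColor(s['pixels'],cv2.COLOR_RGB2HSV)
    print(n,'bench z', np.nanmedian(w[...,2][(np.abs(w[...,0]-560)<20)&(np.abs(w[...,1])<20)]))
    z=w[...,2]
    for b,l in [((430,245) if n=='top' else (247,194),'blank'),((250,240) if n=='top' else (410,290),'jig')]:
        u,v=b; win=np.zeros(z.shape,bool); win[max(0,v-70):v+70,max(0,u-60):u+60]=1
        m=win&(z>28)&(z<48) if l=='blank' else win&(z>38)&(z<53)
        # connected comp
        k,lab=cv2.connectedComponents(m.astype(np.uint8)); 
        st=[(np.sum(lab==i),i) for i in range(1,k)]; st.sort(reverse=True)
        for c,i in st[:3]: rect(w,lab==i,f'{l}{c}')
        im=s['pixels'][max(0,v-70):v+70,max(0,u-60):u+60]
        cv2.imwrite(f'pics/{n}_{l}.png',cv2.cvtColor(cv2.resize(im,None,fx=4,fy=4,interpolation=cv2.INTER_CUBIC),cv2.COLOR_RGB2BGR))
E
```

```text
top bench z -0.41007382425766536
blank1065 1065 c [ 509.  -209.8] sz [ 45.7 140.1] yaw -15.56 z med [35.4 38.8 42.2]
blank349 349 c [ 361.3 -262.6] sz [ 46.2 101.4] yaw -84.22 z med [33.1 44.  46.9]
jig1194 1194 c [554.1 220.6] sz [100.4 209.1] yaw -1.91 z med [40.6 44.5 49. ]
jig280 280 c [391.6 345.7] sz [75.9 27.7] yaw 8.13 z med [40.8 44.5 50.7]
jig43 43 c [574.6 330.3] sz [15.1 38.3] yaw -23.26 z med [41.1 50.7 52.9]
scene bench z 0.38583961680967604
blank875 875 c [ 508.5 -211.1] sz [ 49.8 141.7] yaw -14.78 z med [36.4 39.7 42.2]
blank517 517 c [ 327.7 -266. ] sz [116.6 103.1] yaw 7.27 z med [29.8 43.5 47.3]
blank61 61 c [ 255.2 -286.9] sz [51.6 23.2] yaw 43.84 z med [43.2 45.6 47.4]
jig721 721 c [499.9 221.3] sz [ 29.9 107.2] yaw -0.93 z med [41.9 45.5 48.5]
jig706 706 c [608.5 242.9] sz [ 51.3 102.2] yaw -2.13 z med [40.3 45.1 50.2]
jig257 257 c [413.9  61.8] sz [37.5 68.4] yaw -28.3 z med [39.7 45.2 50.4]
```

View pics/top_jig.png

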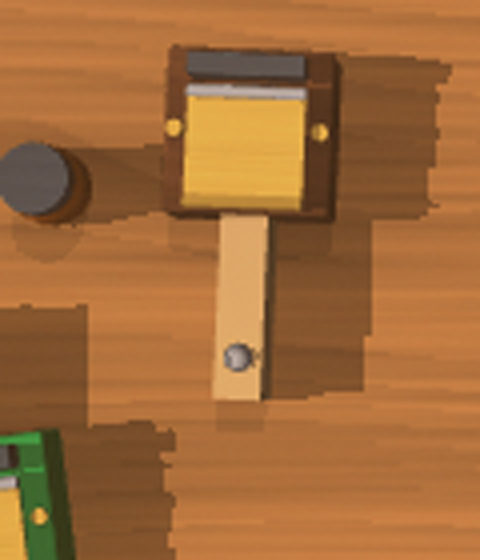

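View pics/top_blank.png

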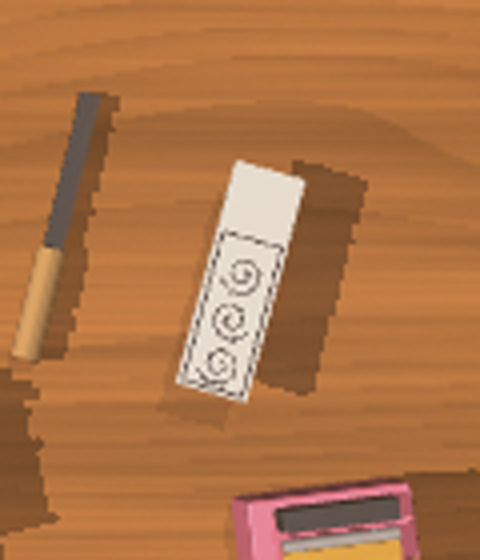

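Crops confirm it: the natural-wood jig has its pin at the tongue tip, and the blank's plain end points to +x. The jig origin is about (519,222) with yaw -1.9. The blank is at (509,-210) with yaw -15.3 and its top near z 39. I'll move above the blank.

```bash
cat > plan.py <<'E'
from h import *
from scipy.spatial.transform import Rotation as R
def Rt(yaw,pitch=0):
    # tool x along yaw, tool z down, then pitch about tool y (deg)
    c,s=np.cos(np.radians(yaw)),np.sin(np.radians(yaw))
    return np.array([[c,s,0],[s,-c,0],[0,0,-1.]])@R.from_euler('y',pitch,degrees=True).as_matrix()
def go(pos,yaw,pitch=0,step=40,dstep=7,fing=1):
    o=observe(); p=np.array(o['tcp_pos']);r0=np.array(o['tool_rot'])
    rv=R.from_matrix(r0.T@Rt(yaw,pitch)).as_rotvec()
    d=np.array(pos)-p; n=int(max(1,np.ceil(np.linalg.norm(d)/step),np.ceil(np.degrees(np.linalg.norm(rv))/dstep)))
    print('n',n,'dist',np.round(r0.T@d,1),'rv',np.round(rv,3),'F',np.round(o['contact_force'],1),'t',o['time'],'gap',o['finger_gap'])
    for i in range(n):
        r=r0@R.from_rotvec(rv*i/n).as_matrix()
        print([float(x) for x in np.round(np.r_[(r.T@d)/n/10,rv/n],3)]+[fing])
E
python3 -c "
from plan import *
go([470,-200,215],-15.3)"
```

```text
n 13 dist [ 387.6 -292.4   23.7] rv [ 0.    -0.     0.574] F [ 0.4  0.4 -0.5] t 1.6 gap 88.35829284094719
[2.982, -2.249, 0.183, 0.0, -0.0, 0.044, 1]
[2.88, -2.379, 0.183, 0.0, -0.0, 0.044, 1]
[2.772, -2.503, 0.183, 0.0, -0.0, 0.044, 1]
[2.659, -2.623, 0.183, 0.0, -0.0, 0.044, 1]
[2.54, -2.738, 0.183, 0.0, -0.0, 0.044, 1]
[2.417, -2.847, 0.183, 0.0, -0.0, 0.044, 1]
[2.289, -2.951, 0.183, 0.0, -0.0, 0.044, 1]
[2.156, -3.049, 0.183, 0.0, -0.0, 0.044, 1]
[2.02, -3.142, 0.183, 0.0, -0.0, 0.044, 1]
[1.879, -3.228, 0.183, 0.0, -0.0, 0.044, 1]
[1.735, -3.307, 0.183, 0.0, -0.0, 0.044, 1]
[1.587, -3.381, 0.183, 0.0, -0.0, 0.044, 1]
[1.436, -3.448, 0.183, 0.0, -0.0, 0.044, 1]
```

Emit:
{"op": "move_arm", "data": {"series": [[3, -2.2, 0.2, 0, 0, 0.044, 1], [2.9, -2.4, 0.2, 0, 0, 0.044, 1], [2.8, -2.5, 0.2, 0, 0, 0.044, 1], [2.7, -2.6, 0.2, 0, 0, 0.044, 1], [2.5, -2.7, 0.2, 0, 0, 0.044, 1], [2.4, -2.8, 0.2, 0, 0, 0.044, 1], [2.3, -3, 0.2, 0, 0, 0.044, 1], [2.2, -3, 0.2, 0, 0, 0.044, 1]]}}

```text
time: 2.4
tcp_pos: [366.9, -354.0, 221.5]
tool_rot: [[0.997, -0.074, 0.001], [-0.074, -0.997, -0.007], [0.001, 0.007, -1.0]]
contact_force: [0.4, -0.1, 0.1]
finger_gap: 88.1
```

```bash
python3 -c "
from plan import *
go([470,-200,215],-15.3)"
```

```text
n 5 dist [  91.5 -161.2    5.5] rv [ 0.007 -0.002  0.193] F [ 0.4 -0.1  0.1] t 2.4 gap 88.13022855215999
[1.83, -3.224, 0.11, 0.001, -0.0, 0.039, 1]
[1.704, -3.293, 0.114, 0.001, -0.0, 0.039, 1]
[1.576, -3.356, 0.118, 0.001, -0.0, 0.039, 1]
[1.445, -3.414, 0.122, 0.001, -0.0, 0.039, 1]
[1.312, -3.467, 0.126, 0.001, -0.0, 0.039, 1]
```

Emit:
{"op": "move_arm", "data": {"series": [[1.8, -3.2, 0.1, 0.001, 0, 0.039, 1], [1.7, -3.3, 0.1, 0.001, 0, 0.039, 1], [1.6, -3.35, 0.1, 0.001, 0, 0.039, 1], [1.4, -3.4, 0.1, 0.001, 0, 0.039, 1], [1.3, -3.4, 0.1, 0.001, 0, 0.039, 1], [0, 0, 0, 0, 0, 0, 1], [0, 0, 0, 0, 0, 0, 1]]}}

```text
time: 3.1
tcp_pos: [478.9, -188.2, 216.4]
tool_rot: [[0.965, -0.262, 0.007], [-0.262, -0.965, -0.001], [0.007, -0.001, -1.0]]
contact_force: [-0.7, 0.6, 0.3]
finger_gap: 88.6
```

```bash
cat > w.py <<'E'
from m import *
import sys
n=sys.argv[1]; zlo,zhi=float(sys.argv[2]),float(sys.argv[3])
s=snapshot('wrist'); save(s,n); w=cloud(s); z=w[...,2]
print(np.round(observe()['tcp_pos'],1), np.round(s['T'],3).tolist())
m=(z>zlo)&(z<zhi)
k,lab=cv2.connectedComponents(m.astype(np.uint8))
st=sorted([(np.sum(lab==i),i) for i in range(1,k)],reverse=True)
for c,i in st[:4]:
    rect(w,lab==i,str(c)); v,u=np.nonzero(lab==i); print('  px',u.min(),u.max(),v.min(),v.max())
E
python3 w.py wrist1 28 46
```

```text
[ 479.1 -187.9  216.4] [[-0.261, 0.925, 0.277, 551.476], [-0.965, -0.25, -0.076, -208.219], [-0.001, -0.288, 0.958, 362.812], [0.0, 0.0, 0.0, 1.0]]
10937 10937 c [ 509.6 -211.7] sz [ 43.7 139.9] yaw -15.53 z med [37.6 38.8 40. ]
  px 313 374 70 257
3179 3179 c [ 351.1 -265.8] sz [ 68.4 100. ] yaw -82.89 z med [30.5 44.  45.5]
  px 382 514 277 385
2419 2419 c [287.8 -10.5] sz [96.2 30.1] yaw 14.51 z med [30.9 44.2 45.5]
  px 147 235 431 479
1546 1546 c [431.1  13.4] sz [26.7 78. ] yaw -75.65 z med [30.2 44.  45.5]
  px 68 153 294 365
```

View pics/wrist1.png

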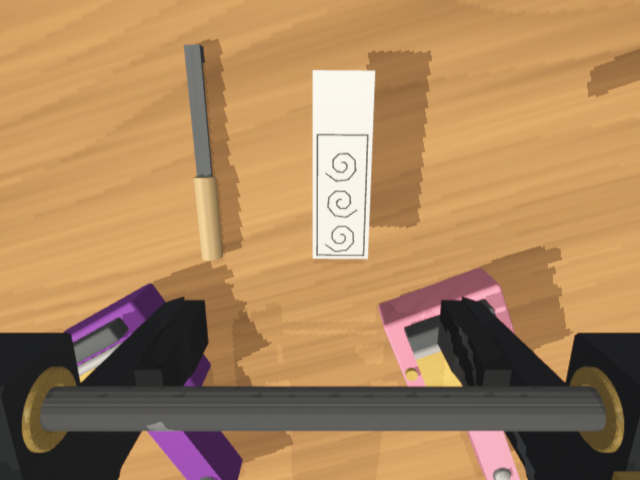

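The wrist view shows the blank with plain end up at (313–374, 70–257) and the file well clear at the left. It gives centre (509.6,-211.5), yaw -15.5 and top 38.8, which agrees with the other cameras.

```bash
python3 -c "
from plan import *
go([482.6,-203.9,75],-15.5)"
```

```text
n 4 dist [  6.5  14.9 141.4] rv [-0.002 -0.008  0.005] F [ 0.5 -0.1  0.6] t 3.15 gap 88.01646843005278
[0.162, 0.372, 3.536, -0.001, -0.002, 0.001, 1]
[0.169, 0.37, 3.536, -0.001, -0.002, 0.001, 1]
[0.176, 0.368, 3.536, -0.001, -0.002, 0.001, 1]
[0.184, 0.365, 3.536, -0.001, -0.002, 0.001, 1]
```

Emit:
{"op": "move_arm", "data": {"series": [[0.2, 0.4, 3.5, 0, -0.002, 0.001, 1], [0.2, 0.4, 3.5, 0, -0.002, 0.001, 1], [0.1, 0.35, 3.5, 0, -0.002, 0.001, 1], [0.15, 0.35, 3.5, 0, -0.002, 0.001, 1], [0, 0, 0, 0, 0, 0, 1], [0, 0, 0, 0, 0, 0, 1]]}}

```text
time: 3.75
tcp_pos: [481.3, -214.5, 75.0]
tool_rot: [[0.961, -0.278, 0.006], [-0.278, -0.961, -0.003], [0.007, 0.002, -1.0]]
contact_force: [0.5, 0.2, 0.7]
finger_gap: 88.1
```

```bash
python3 -c "
from plan import *
go([482.6,-203.9,18],-15.5,step=20)"
```

```text
n 3 dist [ -2.1 -10.6  57. ] rv [ 0.002 -0.007 -0.011] F [0.5 0.2 0.7] t 3.75 gap 88.06437373832902
[-0.071, -0.354, 1.9, 0.001, -0.002, -0.004, 1]
[-0.065, -0.354, 1.9, 0.001, -0.002, -0.004, 1]
[-0.06, -0.353, 1.901, 0.001, -0.002, -0.004, 1]
```

Emit:
{"op": "move_arm", "data": {"series": [[-0.2, -1.0, 0, 0.002, -0.007, -0.01, 1], [0, 0, 0, 0, 0, 0, 1], [0, 0, 0, 0, 0, 0, 1]]}}

```text
time: 4.05
tcp_pos: [483.7, -204.9, 79.3]
tool_rot: [[0.963, -0.269, 0.005], [-0.269, -0.963, -0.001], [0.005, -0.0, -1.0]]
contact_force: [0.7, 1.0, -0.1]
finger_gap: 88.0
```

```bash
python3 -c "
from plan import *
go([482.6,-203.9,18],-15.5,step=20)"
```

```text
n 4 dist [-1.7 -0.7 61.3] rv [-0.    -0.005 -0.001] F [ 0.7  1.  -0.1] t 4.05 gap 88.01955289601919
[-0.042, -0.017, 1.533, -0.0, -0.001, -0.0, 1]
[-0.04, -0.017, 1.533, -0.0, -0.001, -0.0, 1]
[-0.038, -0.017, 1.533, -0.0, -0.001, -0.0, 1]
[-0.036, -0.017, 1.533, -0.0, -0.001, -0.0, 1]
```

Emit:
{"op": "move_arm", "data": {"series": [[-0.1, 0, 1.5, 0, -0.002, 0, 1], [-0.1, 0, 1.5, 0, -0.002, 0, 1], [0, 0, 1.5, 0, 0, 0, 1], [0, 0, 1, 0, 0, 0, 1], [0, 0, 0, 0, 0, 0, 1], [0, 0, 0, 0, 0, 0, 1]]}}

```text
time: 4.65
tcp_pos: [487.2, -204.5, 28.9]
tool_rot: [[0.964, -0.266, 0.013], [-0.266, -0.964, -0.004], [0.014, 0.0, -1.0]]
contact_force: [-0.2, -0.4, -0.2]
finger_gap: 88.1
```

```bash
python3 -c "
from plan import *
go([482.6,-203.9,18],-15.5,step=20)"
```

```text
n 1 dist [-4.7  0.6 10.8] rv [ 0.    -0.014  0.001] F [-0.2 -0.4 -0.2] t 4.65 gap 88.13744613822522
[-0.472, 0.062, 1.084, 0.0, -0.014, 0.001, 1]
```

Emit:
{"op": "move_arm", "data": {"series": [[-0.4, 0.05, 1.0, 0, -0.014, 0, 1], [0, 0, 0, 0, 0, 0, 1], [0, 0, 0, 0, 0, 0, 1]]}}

```text
time: 4.95
tcp_pos: [483.9, -204.3, 19.5]
tool_rot: [[0.964, -0.266, 0.001], [-0.266, -0.964, -0.001], [0.001, 0.001, -1.0]]
contact_force: [-0.5, -1.0, 0.1]
finger_gap: 88.2
```

```bash
python3 -c "
from plan import *
go([482.6,-203.9,18],-15.5,step=20)"
```

```text
n 1 dist [-1.4 -0.   1.5] rv [ 0.001 -0.001  0.002] F [-0.5 -1.   0.1] t 4.95 gap 88.19699287135066
[-0.14, -0.002, 0.155, 0.001, -0.001, 0.002, 1]
```

Emit:
{"op": "move_arm", "data": {"series": [[0, 0, 0.1, 0, 0, 0, 0.7], [0, 0, 0, 0, 0, 0, 0.55], [0, 0, 0, 0, 0, 0, 0.4], [0, 0, 0, 0, 0, 0, 0.2], [0, 0, 0, 0, 0, 0, 0.2], [0, 0, 0, 0, 0, 0, 0.2], [0, 0, 0, 0, 0, 0, 0.2]], "grip_force": 35}}

```text
time: 5.65
tcp_pos: [484.2, -204.5, 19.0]
tool_rot: [[0.964, -0.266, 0.002], [-0.266, -0.964, -0.001], [0.002, 0.001, -1.0]]
contact_force: [-0.5, -0.8, -0.5]
finger_gap: 42.7
```

Emit:
{"op": "move_arm", "data": {"series": [[0, 0, -0.5, 0, 0, 0, 0.2], [0, 0, -1, 0, 0, 0, 0.2], [0, 0, -2, 0, 0, 0, 0.2], [0, 0, -2, 0, 0, 0, 0.2], [0, 0, -2, 0, 0, 0, 0.2], [0, 0, -2, 0, 0, 0, 0.2], [0, 0, 0, 0, 0, 0, 0.2], [0, 0, 0, 0, 0, 0, 0.2]]}}

```text
time: 6.45
tcp_pos: [483.0, -204.0, 120.5]
tool_rot: [[0.964, -0.266, 0.001], [-0.266, -0.964, -0.001], [0.001, 0.001, -1.0]]
contact_force: [-0.6, -0.1, -1.0]
finger_gap: 42.5
```

```bash
python3 w.py wrist2 90 170
```

```text
[ 483.  -204.1  120.4] [[-0.265, 0.922, 0.283, 556.406], [-0.964, -0.254, -0.077, -224.219], [0.001, -0.293, 0.956, 266.448], [0.0, 0.0, 0.0, 1.0]]
59857 59857 c [ 522.4 -215.1] sz [ 76.6 110.7] yaw -15.39 z med [138.6 140.  160.3]
  px 185 460 35 385
3239 3239 c [ 446.4 -194.1] sz [44.4 13.6] yaw 75.23 z med [139.9 140.7 141.6]
  px 261 384 431 457
24 24 c [ 481.6 -173.9] sz [0.4 3.4] yaw -19.59 z med [167.  168.8 169.8]
  px 217 221 431 441
22 22 c [ 466.1 -229.4] sz [0.4 3.4] yaw -15.13 z med [166.9 168.5 169.9]
  px 424 428 431 438
```

View pics/wrist2.png

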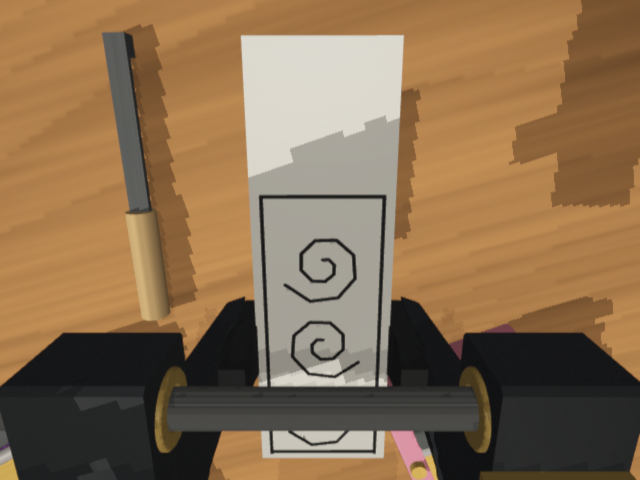

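The blank is held firmly and roughly level, with its plain end at row 35 and engraved end at row 457. Next I measure its pose in the tool frame.

```bash
cat > inhand.py <<'E'
from h import *
def inhand(s=None):
    s=s or snapshot('wrist'); o=observe(); R0=np.array(o['tool_rot']);p0=np.array(o['tcp_pos'])
    t=(cloud(s)-p0)@R0   # tool frame
    m=(np.abs(t[...,1])<24)&(t[...,2]>-45)&(t[...,2]<0)&(t[...,0]>-60)
    m[320:425]=False
    k,lab=cv2.connectedComponents(m.astype(np.uint8))
    p=t[m]; 
    f=(p[:,0]>20)&(np.abs(p[:,1])<18); A=np.c_[p[f][:,:2],np.ones(f.sum())]; c=np.linalg.lstsq(A,p[f][:,2],rcond=None)[0]
    q=p[p[:,0]>15]
    # edges per x slice
    xs=np.arange(20,90,5); mid=[];wd=[]
    for x in xs:
        y=q[np.abs(q[:,0]-x)<2.5][:,1]; mid.append((y.min()+y.max())/2 if len(y) else np.nan); wd.append(np.ptp(y) if len(y) else np.nan)
    mid=np.array(mid); ok=~np.isnan(mid); L=np.polyfit(xs[ok],mid[ok],1)
    print('plain end x',q[:,0].max().round(1),'eng end x',p[:,0].min().round(1),'z plane',np.round(c,4),'pitch deg',np.degrees(np.arctan(c[0])).round(2),'roll',np.degrees(np.arctan(c[1])).round(2),'yaw',np.degrees(np.arctan(L[0])).round(2),'y0',L[1].round(2),'w',np.nanmedian(wd).round(1))
    return c,L
if __name__=='__main__': inhand()
E
python3 inhand.py
```

```text
plain end x 96.6 eng end x -44.6 z plane [ 9.40000e-03  6.00000e-04 -2.03801e+01] pitch deg 0.54 roll 0.03 yaw -0.09 y0 0.11 w 44.1
```

```bash
python3 -c "
from plan import *
go([440,120,210],-1.9,fing=0.2)"
```

```text
n 9 dist [-127.4 -300.9  -90.3] rv [ 0.001 -0.    -0.236] F [-0.3  0.2 -1.4] t 6.55 gap 42.487217946630764
[-1.415, -3.343, -1.004, 0.0, -0.0, -0.026, 0.2]
[-1.327, -3.379, -1.003, 0.0, -0.0, -0.026, 0.2]
[-1.238, -3.413, -1.003, 0.0, -0.0, -0.026, 0.2]
[-1.148, -3.444, -1.003, 0.0, -0.0, -0.026, 0.2]
[-1.057, -3.473, -1.003, 0.0, -0.0, -0.026, 0.2]
[-0.966, -3.5, -1.002, 0.0, -0.0, -0.026, 0.2]
[-0.874, -3.524, -1.002, 0.0, -0.0, -0.026, 0.2]
[-0.781, -3.546, -1.002, 0.0, -0.0, -0.026, 0.2]
[-0.688, -3.565, -1.002, 0.0, -0.0, -0.026, 0.2]
```

Emit:
{"op": "move_arm", "data": {"series": [[-0.7, -1.7, -0.7, 0, 0, -0.01, 0.2], [-1.4, -2.5, -1, 0, 0, -0.025, 0.2], [-1.3, -3.2, -1, 0, 0, -0.025, 0.2], [-1.2, -3.4, -1, 0, 0, -0.025, 0.2], [-1.1, -3.4, -1, 0, 0, -0.025, 0.2], [-1.0, -3.5, -1, 0, 0, -0.025, 0.2], [-0.9, -3.5, -1, 0, 0, -0.025, 0.2], [-0.8, -2.5, -1, 0, 0, -0.025, 0.2]]}}

```text
time: 7.35
tcp_pos: [440.5, 49.0, 190.2]
tool_rot: [[0.996, -0.088, -0.016], [-0.088, -0.996, -0.003], [-0.015, 0.004, -1.0]]
contact_force: [0.7, 0.5, -0.9]
finger_gap: 42.6
```

Emit:
{"op": "move_arm", "data": {"series": [[-1.0, -2.5, 0, 0, 0, -0.025, 0.2], [-0.5, -1.5, 0, 0, 0, -0.025, 0.2], [0, 0, 0, 0, 0, 0, 0.2], [0, 0, 0, 0, 0, 0, 0.2], [0, 0, 0, 0, 0, 0, 0.2]]}}

```text
time: 7.85
tcp_pos: [426.2, 94.8, 187.8]
tool_rot: [[0.999, -0.028, -0.021], [-0.028, -1.0, -0.004], [-0.021, 0.004, -1.0]]
contact_force: [-0.3, 0.3, -1.0]
finger_gap: 42.7
```

```bash
python3 inhand.py;python3 w.py wrist3 38 70
```

```text
plain end x 96.4 eng end x -44.9 z plane [ 1.03000e-02  1.00000e-04 -1.98876e+01] pitch deg 0.59 roll 0.01 yaw -0.24 y0 -0.09 w 44.1
[426.3  94.5 188. ] [[-0.028, 0.949, 0.314, 505.563], [-1.0, -0.028, -0.004, 92.786], [0.005, -0.314, 0.949, 332.08], [0.0, 0.0, 0.0, 1.0]]
13789 13789 c [377.4   4.3] sz [136.3  84.7] yaw 14.66 z med [43.9 55.7 64.9]
  px 391 507 178 359
11295 11295 c [508.1 219.6] sz [ 99.8 118.3] yaw -1.04 z med [41.6 44.7 57.2]
  px 24 193 0 194
1455 1455 c [360.4 327.9] sz [21.  65.9] yaw -11.53 z med [39.  43.9 45.4]
  px 0 32 270 350
375 375 c [234.7 363.9] sz [13.  41.8] yaw -14.74 z med [43.7 45.  50.9]
  px 0 15 431 469
```

View pics/wrist3.png

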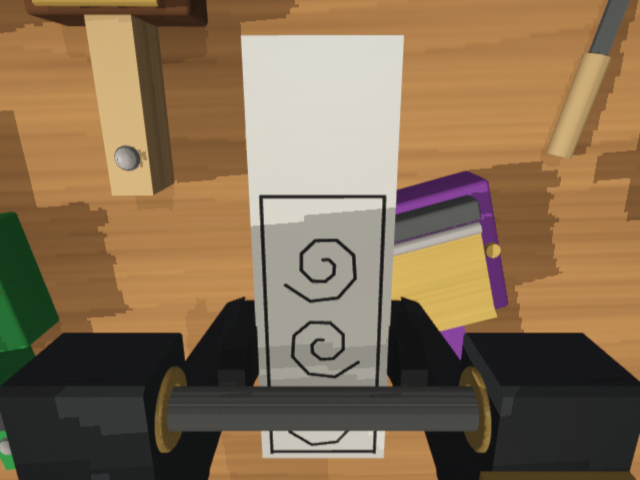

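```bash
cat > tong.py <<'E'
from h import *
s=snapshot('wrist'); w=cloud(s)
x,y,z=w[...,0],w[...,1],w[...,2]
m=(z>43)&(z<46.5)&(y>190)&(y<250)&(x>440)&(x<556)
p=w[m]; print(len(p),'z',np.median(p[:,2]).round(2),'x',np.percentile(p[:,0],[0.2,1,99]).round(1))
X=np.arange(456,556,4);M=[];W=[]
for a in X:
    q=p[np.abs(p[:,0]-a)<2.5][:,1]; M.append((q.min()+q.max())/2 if len(q) else np.nan); W.append(np.ptp(q) if len(q) else np.nan)
M=np.array(M);W=np.array(W);print(np.c_[X,M,W].round(1).tolist())
ok=(W>25)&(W<31); L=np.polyfit(X[ok],M[ok],1); print('yaw',np.degrees(np.arctan(L[0])).round(2),'y@519',np.polyval(L,519).round(2),'y@569',np.polyval(L,569).round(2), 'res',np.std(M[ok]-np.polyval(L,X[ok])).round(2))
q=w[(z>46.5)&(z<54)&(y>200)&(y<240)&(x<510)]; print('pin',len(q),(q.min(0)+q.max(0))[:2]/2 if len(q) else '',q[:,2].max() if len(q) else '')
E
python3 tong.py
```

```text
7338 z 44.71 x [449.4 450.4 555.2]
[[456.0, 222.4, 28.6], [460.0, 222.3, 28.3], [464.0, 222.3, 29.2], [468.0, 222.4, 28.9], [472.0, 222.0, 29.0], [476.0, 221.7, 27.9], [480.0, 221.5, 28.7], [484.0, 221.4, 28.3], [488.0, 221.2, 28.7], [492.0, 221.1, 28.7], [496.0, 221.2, 29.0], [500.0, 220.9, 28.4], [504.0, 220.9, 28.6], [508.0, 220.8, 28.4], [512.0, 220.7, 28.6], [516.0, 220.6, 28.5], [520.0, 220.5, 28.6], [524.0, 220.2, 29.0], [528.0, 220.1, 28.7], [532.0, 219.9, 28.9], [536.0, 219.9, 28.9], [540.0, 219.9, 29.1], [544.0, 219.7, 28.6], [548.0, 219.2, 28.9], [552.0, 219.3, 29.0]]
yaw -1.86 y@519 220.4 y@569 218.77 res 0.13
pin 380 [488.62960001 220.4493032 ] 52.75186006240983
```

Tongue measured: axis yaw -1.86, origin about (519.8,220.5), wood z 44.7. This matches the text and the top view (within about 1 mm). I'll approach with the blank nose-down by 3°, so it clears the raised pin and still enters under the plate.

```bash
cat > tgt.py <<'E'
from plan import *
import sys
O=np.array([519.8,220.6,44.8]); YAW=-1.87
e=np.array([96.4,0,-15.2]); BP=0.55   # end in tool; blank nose-down rel tool
a=np.radians(YAW); X=np.array([np.cos(a),np.sin(a),0]);Y=np.array([-np.sin(a),np.cos(a),0]);Z=np.array([0,0,1.])
def where():
    ps=[];rs=[]
    for _ in range(1):
        o=observe(); ps.append(o['tcp_pos']); rs.append(o['tool_rot'])
    p=np.array(ps[0]);r=np.array(rs[0]); q=p+r@e-O
    # center on the blank
    print('END jig x %.1f y %.1f h %.1f | nose-down %.2f deg roll %.2f yawerr %.2f'%(q@X,q@Y,q@Z,BP-np.degrees(np.arcsin(r[2,0])),np.degrees(np.arcsin(r[2,1])),np.degrees(np.arctan2(r[1,0],r[0,0]))-YAW))
def to(jx,h,nd,jy=0,**k):
    pitch=-(nd-BP); P=O+X*jx+Y*jy+Z*h
    go(P-Rt(YAW,pitch)@e,YAW,pitch,fing=0.2,**k)
if __name__=='__main__':
    where(); v=[float(x) for x in sys.argv[1:]]
    to(v[0],v[1],v[2],step=v[3] if len(v)>3 else 30)
E
python3 tgt.py 36 50 3
```

```text
END jig x 7.4 y -128.6 h 156.5 | nose-down 1.69 deg roll 0.24 yawerr 0.20
n 6 dist [  30.8 -129.3  103.2] rv [ 0.004 -0.023  0.003] F [ 0.1  0.3 -0.8] t 8.0 gap 42.57080688703606
[0.514, -2.156, 1.72, 0.001, -0.004, 0.001, 0.2]
[0.519, -2.155, 1.719, 0.001, -0.004, 0.001, 0.2]
[0.524, -2.154, 1.719, 0.001, -0.004, 0.001, 0.2]
[0.53, -2.153, 1.719, 0.001, -0.004, 0.001, 0.2]
[0.535, -2.152, 1.718, 0.001, -0.004, 0.001, 0.2]
[0.54, -2.151, 1.718, 0.001, -0.004, 0.001, 0.2]
```

Emit:
{"op": "move_arm", "data": {"series": [[0.2, -2.1, 0.5, 0, -0.004, 0, 0.2], [0.3, -2.5, 1, 0, -0.004, 0, 0.2], [0.3, -2.5, 1.5, 0, -0.004, 0, 0.2], [0.3, -2.5, 1.5, 0, -0.004, 0, 0.2], [0.3, -1.5, 1.5, 0, -0.004, 0, 0.2], [0.3, -0.5, 1.0, 0, -0.003, 0, 0.2], [0, 0, 0, 0, 0, 0, 0.2], [0, 0, 0, 0, 0, 0, 0.2]]}}

```text
time: 8.8
tcp_pos: [449.6, 205.9, 114.7]
tool_rot: [[0.998, -0.045, -0.041], [-0.046, -0.999, -0.005], [-0.04, 0.007, -0.999]]
contact_force: [0.6, -0.6, -1.5]
finger_gap: 42.5
```

```bash
python3 tgt.py 36 30 3
```

```text
END jig x 27.2 y -18.2 h 81.2 | nose-down 2.87 deg roll 0.39 yawerr -0.75
n 2 dist [ 10.6 -17.5  50.4] rv [ 0.006 -0.002 -0.013] F [ 0.6 -0.6 -1.5] t 8.8 gap 42.477937623125236
[0.529, -0.874, 2.522, 0.003, -0.001, -0.007, 0.2]
[0.537, -0.862, 2.524, 0.003, -0.001, -0.007, 0.2]
```

Emit:
{"op": "move_arm", "data": {"series": [[0.4, -0.9, 1.2, 0.003, 0, -0.006, 0.2], [0.3, -0.8, 1.3, 0.003, 0, -0.006, 0.2], [0, 0, 1.2, 0, 0, 0, 0.2], [0, 0, 0, 0, 0, 0, 0.2], [0, 0, 0, 0, 0, 0, 0.2], [0, 0, 0, 0, 0, 0, 0.2]]}}

```text
time: 9.4
tcp_pos: [456.9, 220.7, 75.1]
tool_rot: [[0.999, -0.037, -0.04], [-0.037, -0.999, 0.001], [-0.04, 0.001, -0.999]]
contact_force: [0.1, 0.0, -0.9]
finger_gap: 42.6
```

```bash
python3 tgt.py 36 12 3
```

```text
END jig x 34.1 y -2.4 h 41.6 | nose-down 2.83 deg roll 0.05 yawerr -0.27
n 1 dist [ 3.  -2.  29.3] rv [ 0.001 -0.003 -0.005] F [ 0.1  0.  -0.9] t 9.4 gap 42.638294598765874
[0.303, -0.2, 2.925, 0.001, -0.003, -0.005, 0.2]
```

Emit:
{"op": "move_arm", "data": {"series": [[0.2, -0.2, 0.7, 0, -0.003, -0.005, 0.2], [0.1, 0, 0.7, 0, 0, 0, 0.2], [0, 0, 0.7, 0, 0, 0, 0.2], [0, 0, 0.4, 0, 0, 0, 0.2], [0, 0, 0, 0, 0, 0, 0.2], [0, 0, 0, 0, 0, 0, 0.2]]}}

```text
time: 10.0
tcp_pos: [459.4, 222.6, 48.2]
tool_rot: [[0.999, -0.032, -0.042], [-0.032, -0.999, 0.001], [-0.042, 0.0, -0.999]]
contact_force: [-0.8, 0.0, -1.5]
finger_gap: 42.6
```

```bash
python3 tgt.py 36 3 3; python3 inhand.py; python3 - <<'E'
from h import *
for n in ['wrist','scene']:
    s=snapshot(n); save(s,n+'4')
    if n=='scene': cv2.imwrite('pics/scene4c.png',cv2.cvtColor(cv2.resize(s['pixels'][180:380,280:520],None,fx=3,fy=3,interpolation=cv2.INTER_CUBIC),cv2.COLOR_RGB2BGR))
E
```

```text
END jig x 36.6 y 0.0 h 14.5 | nose-down 2.97 deg roll 0.03 yawerr 0.02
n 1 dist [-0.1 -0.  11.5] rv [ 0.    -0.001  0.   ] F [-0.8  0.  -1.5] t 10.0 gap 42.57919076943292
[-0.009, -0.0, 1.146, 0.0, -0.001, 0.0, 0.2]
plain end x 105.8 eng end x -44.9 z plane [ 7.0500e-02 -6.0000e-04 -2.2781e+01] pitch deg 4.03 roll -0.03 yaw -0.13 y0 0.19 w 44.2
```

View pics/wrist4.png

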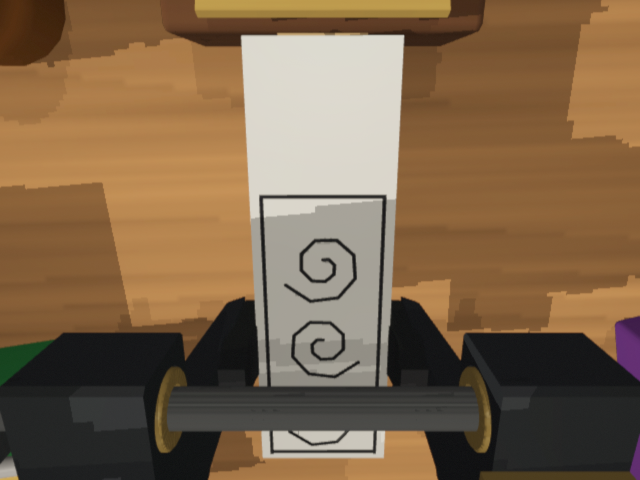

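View pics/scene4c.png

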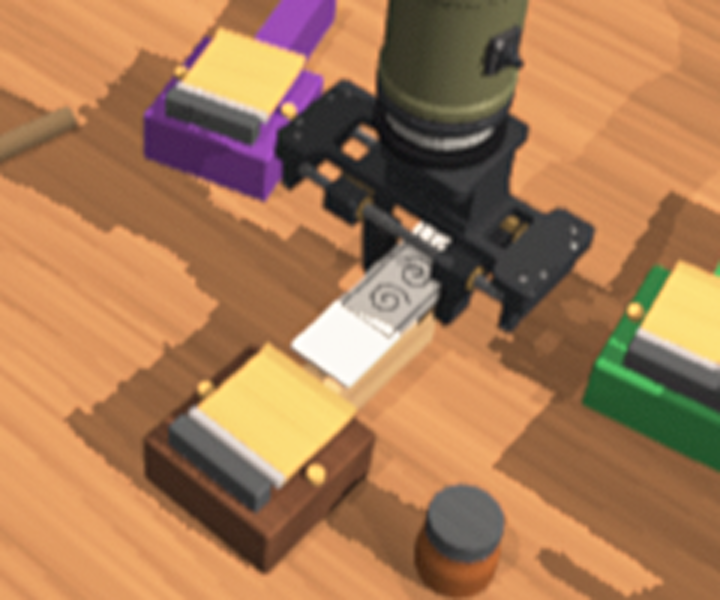

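No slip: the blank edges are at the same pixels (242–404, top row 35). Blank mid column 323 equals plate mid column (195–451 → 323), so it is centred. Lowering to the wood.

Emit:
{"op": "move_arm", "data": {"series": [[0, 0, 0.5, 0, 0, 0, 0.2], [0, 0, 0.4, 0, 0, 0, 0.2], [0, 0, 0.2, 0, 0, 0, 0.2], [0, 0, 0, 0, 0, 0, 0.2], [0, 0, 0, 0, 0, 0, 0.2]]}}

```text
time: 10.65
tcp_pos: [459.4, 222.8, 36.9]
tool_rot: [[0.999, -0.032, -0.041], [-0.032, -0.999, 0.002], [-0.041, -0.0, -0.999]]
contact_force: [0.2, 0.6, -1.2]
finger_gap: 42.8
```

```bash
python3 tgt.py 37 1.5 3
```

```text
END jig x 36.5 y 0.3 h 3.3 | nose-down 2.90 deg roll -0.01 yawerr 0.03
n 1 dist [0.6 0.3 1.6] rv [-0.    -0.002  0.   ] F [ 0.2  0.6 -1.2] t 10.65 gap 42.83332521434966
[0.058, 0.027, 0.161, -0.0, -0.002, 0.0, 0.2]
```

Emit:
{"op": "move_arm", "data": {"series": [[0, 0, 0.1, 0, 0, 0, 0.2], [0, 0, 0.1, 0, 0, 0, 0.2], [0, 0, 0, 0, 0, 0, 0.2]]}}

```text
time: 10.95
tcp_pos: [459.4, 222.9, 35.1]
tool_rot: [[0.999, -0.032, -0.041], [-0.032, -0.999, 0.002], [-0.041, -0.0, -0.999]]
contact_force: [0.0, -0.1, 2.0]
finger_gap: 42.9
```

```bash
python3 tgt.py 37 1.5 3
```

```text
END jig x 36.5 y 0.3 h 1.6 | nose-down 2.88 deg roll -0.02 yawerr 0.02
n 1 dist [ 0.5  0.3 -0.1] rv [-0.    -0.002  0.   ] F [ 0.  -0.1  2. ] t 10.95 gap 42.85796644520657
[0.051, 0.031, -0.014, -0.0, -0.002, 0.0, 0.2]
```

Emit:
{"op": "move_arm", "data": {"series": [[0, 0, 0.1, 0, 0, 0, 0.2], [0, 0, 0, 0, 0, 0, 0.2]]}}

```text
time: 11.15
tcp_pos: [459.4, 222.9, 34.4]
tool_rot: [[0.999, -0.032, -0.04], [-0.032, -0.999, 0.002], [-0.04, -0.001, -0.999]]
contact_force: [0.2, 0.5, 1.6]
finger_gap: 42.5
```

```bash
python3 tgt.py 37 1.5 3
```

```text
END jig x 36.5 y 0.3 h 0.9 | nose-down 2.86 deg roll -0.03 yawerr 0.02
n 1 dist [ 0.5  0.3 -0.9] rv [-0.001 -0.002  0.   ] F [0.2 0.5 1.6] t 11.15 gap 42.520340665373496
[0.047, 0.031, -0.086, -0.001, -0.002, 0.0, 0.2]
```

The 3 N matches the pin's preload, as expected at this height. I probe a little further for the wood itself.

Emit:
{"op": "move_arm", "data": {"series": [[0, 0, 0.1, 0, 0, 0, 0.2], [0, 0, 0, 0, 0, 0, 0.2]]}}

```text
time: 11.35
tcp_pos: [459.4, 222.9, 33.6]
tool_rot: [[0.999, -0.032, -0.04], [-0.032, -0.999, 0.002], [-0.04, -0.001, -0.999]]
contact_force: [-0.9, -0.2, 2.0]
finger_gap: 43.0
```

```bash
python3 tgt.py 37 1.5 3
```

```text
END jig x 36.5 y 0.3 h 0.1 | nose-down 2.85 deg roll -0.04 yawerr 0.02
n 1 dist [ 0.4  0.3 -1.7] rv [-0.001 -0.003  0.   ] F [-0.9 -0.2  2. ] t 11.35 gap 42.95894447249738
[0.041, 0.031, -0.169, -0.001, -0.003, 0.0, 0.2]
```

Emit:
{"op": "move_arm", "data": {"series": [[0, 0, 0.07, 0, 0, 0, 0.2], [0, 0, 0, 0, 0, 0, 0.2]]}}

```text
time: 11.55
tcp_pos: [459.4, 222.9, 32.9]
tool_rot: [[0.999, -0.032, -0.04], [-0.032, -0.999, 0.002], [-0.04, -0.001, -0.999]]
contact_force: [-1.4, -0.1, 3.2]
finger_gap: 43.3
```

```bash
python3 tgt.py 37 1.5 3
```

```text
END jig x 36.5 y 0.4 h -0.6 | nose-down 2.85 deg roll -0.04 yawerr 0.02
n 1 dist [ 0.4  0.3 -2.4] rv [-0.001 -0.003  0.   ] F [-1.4 -0.1  3.2] t 11.55 gap 43.251358665026
[0.04, 0.034, -0.235, -0.001, -0.003, 0.0, 0.2]
```

Wood contact at indicated h of about -0.4, so the height calibration holds within 0.5 mm. I raise 1.7 mm, then slide in.

Emit:
{"op": "move_arm", "data": {"series": [[0, 0, -0.17, 0, -0.003, 0, 0.2], [0, 0, 0, 0, 0, 0, 0.2]]}}

```text
time: 11.75
tcp_pos: [459.4, 222.9, 34.7]
tool_rot: [[0.999, -0.032, -0.044], [-0.032, -0.999, 0.002], [-0.044, -0.001, -0.999]]
contact_force: [-0.4, -0.0, 1.6]
finger_gap: 42.8
```

```bash
python3 tgt.py 45 1.3 3; python3 - <<'E'
from h import *
s=snapshot('wrist'); save(s,'wrist5')
E
```

```text
END jig x 36.5 y 0.3 h 0.9 | nose-down 3.05 deg roll -0.04 yawerr 0.02
n 1 dist [ 8.5  0.3 -0.7] rv [-0.001  0.001  0.   ] F [-0.4 -0.   1.6] t 11.75 gap 42.78954158173231
[0.85, 0.031, -0.072, -0.001, 0.001, 0.0, 0.2]
```

View pics/wrist5.png

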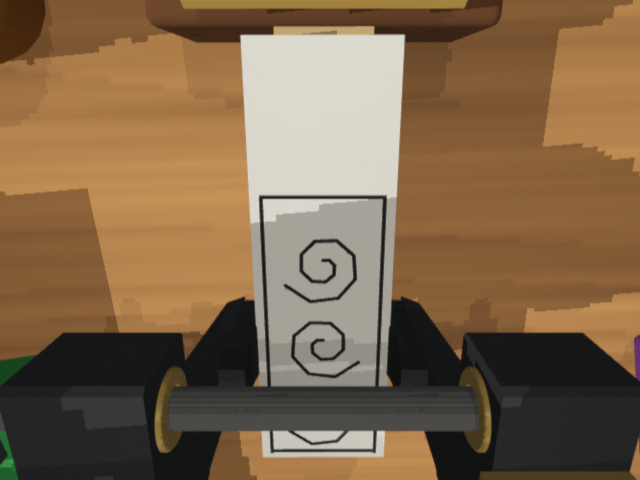

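Emit:
{"op": "move_arm", "data": {"series": [[0.3, 0.02, -0.06, 0, 0, 0, 0.2], [0.4, 0, -0.03, 0, 0, 0, 0.2], [0.3, 0, -0.01, 0, 0, 0, 0.2], [0, 0, 0, 0, 0, 0, 0.2]]}}

```text
time: 12.2
tcp_pos: [468.9, 222.4, 34.9]
tool_rot: [[0.998, -0.032, -0.046], [-0.032, -0.999, 0.002], [-0.046, -0.0, -0.999]]
contact_force: [-0.4, -0.9, 1.5]
finger_gap: 42.8
```

```bash
python3 tgt.py 58 1.3 3
```

```text
END jig x 46.1 y 0.2 h 0.9 | nose-down 3.19 deg roll -0.01 yawerr 0.06
n 1 dist [11.9  0.1 -0.7] rv [-0.     0.003  0.001] F [-0.4 -0.9  1.5] t 12.2 gap 42.80977051748816
[1.194, 0.011, -0.066, -0.0, 0.003, 0.001, 0.2]
```

Emit:
{"op": "move_arm", "data": {"series": [[0.4, 0, -0.06, 0, 0.002, 0, 0.2], [0.4, 0, -0.03, 0, 0, 0, 0.2], [0.4, 0, -0.02, 0, 0, 0, 0.2], [0, 0, 0, 0, 0, 0, 0.2]]}}

```text
time: 12.6
tcp_pos: [483.6, 221.9, 35.2]
tool_rot: [[0.999, -0.032, -0.041], [-0.032, -0.999, 0.002], [-0.041, -0.0, -0.999]]
contact_force: [0.4, 0.3, -1.3]
finger_gap: 42.9
```

```bash
python3 tgt.py 70.5 1.3 2.8
```

```text
END jig x 60.7 y 0.1 h 1.6 | nose-down 2.91 deg roll -0.03 yawerr 0.02
n 1 dist [9.8 0.1 0.1] rv [-0.     0.002  0.   ] F [ 0.4  0.3 -1.3] t 12.6 gap 42.91530773108439
[0.98, 0.009, 0.006, -0.0, 0.002, 0.0, 0.2]
```

Free of contact and already 10 mm under. Continuing.

Emit:
{"op": "move_arm", "data": {"series": [[0.4, 0, -0.02, 0, 0.002, 0, 0.2], [0.3, 0, 0, 0, 0, 0, 0.2], [0.15, 0, 0, 0, 0, 0, 0.2], [0, 0, 0, 0, 0, 0, 0.2]]}}

```text
time: 13.0
tcp_pos: [493.2, 221.4, 34.8]
tool_rot: [[0.999, -0.033, -0.039], [-0.033, -0.999, 0.002], [-0.039, -0.0, -0.999]]
contact_force: [0.2, 0.1, -1.1]
finger_gap: 42.8
```

```bash
python3 tgt.py 70.5 1 2.8;  python3 - <<'E'
from h import *
for n in ['wrist','scene']:
    s=snapshot(n); save(s,n+'6')
    if n=='scene': cv2.imwrite('pics/scene6c.png',cv2.cvtColor(cv2.resize(s['pixels'][230:380,300:480],None,fx=4,fy=4,interpolation=cv2.INTER_CUBIC),cv2.COLOR_RGB2BGR))
E
```

```text
END jig x 70.3 y -0.1 h 1.5 | nose-down 2.77 deg roll -0.02 yawerr 0.00
n 1 dist [ 0.2 -0.1  0.4] rv [-0.    -0.001  0.   ] F [ 0.2  0.1 -1.1] t 13.0 gap 42.806447752283354
[0.022, -0.005, 0.04, -0.0, -0.001, 0.0, 0.2]
```

View pics/wrist6.png

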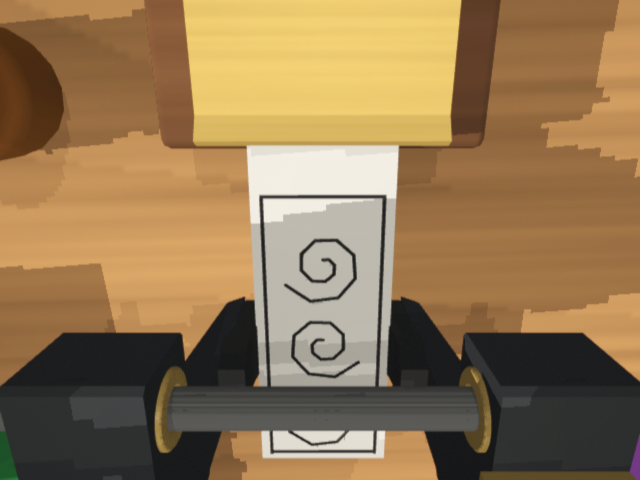

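View pics/scene6c.png

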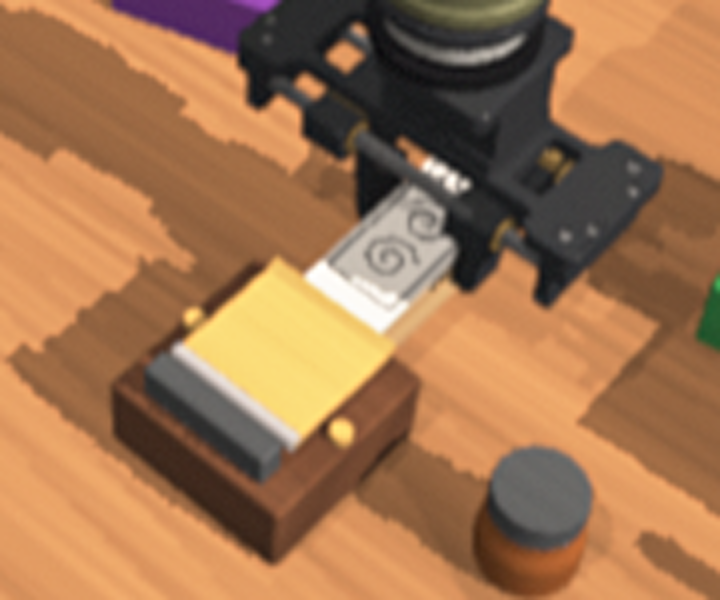

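The plate still lies flat in the scene view, and the blank is centred beneath it (blank columns 247–398, plate 193–452, both mid 323). I check insertion depth independently, then flatten.

```bash
python3 - <<'E'
from tgt import *
s=snapshot('wrist')
for u,v in [(323,190),(323,150),(323,141),(323,135),(323,120),(323,116),(323,110),(323,80),(323,40),(323,5)]:
    p=px2w(s,u,v)-O; print(u,v,np.round([p@X,p@Y,p@Z],1))
to(70.3,-0.5,0,step=1.5)
E
```

```text
323 190 [27.5 -0.3  7.1]
323 150 [39.4 -0.3  7.7]
323 141 [42.6 -0.3 14.5]
323 135 [44.2 -0.3 14.5]
323 120 [47.9 -0.3 11.5]
323 116 [49.  -0.3 12.3]
323 110 [50.5 -0.3 10.7]
323 80 [58.1 -0.2 10.8]
323 40 [67.8 -0.2 10.9]
323 5 [75.7 -0.2 12. ]
n 5 dist [ 1.5 -0.   6.6] rv [-0.     0.049  0.   ] F [-0.3 -1.1 -1.1] t 13.15 gap 42.66021557382969
[0.029, -0.001, 0.132, -0.0, 0.01, 0.0, 0.2]
[0.028, -0.001, 0.132, -0.0, 0.01, 0.0, 0.2]
[0.027, -0.001, 0.132, -0.0, 0.01, 0.0, 0.2]
[0.026, -0.001, 0.132, -0.0, 0.01, 0.0, 0.2]
[0.024, -0.001, 0.133, -0.0, 0.01, 0.0, 0.2]
```

Lip edge at jig x of about 43 and plate top level at 11 mm (undisturbed), both as specified. Now flattening and pressing.

Emit:
{"op": "move_arm", "data": {"series": [[0.03, 0, 0.12, 0, 0.01, 0, 0.2], [0.03, 0, 0.12, 0, 0.01, 0, 0.2], [0.03, 0, 0.12, 0, 0.01, 0, 0.2], [0, 0, 0, 0, 0, 0, 0.2]]}}

```text
time: 13.55
tcp_pos: [493.7, 221.4, 31.7]
tool_rot: [[0.999, -0.032, -0.006], [-0.032, -0.999, 0.001], [-0.006, -0.001, -1.0]]
contact_force: [0.2, -0.6, 2.6]
finger_gap: 43.1
```

```bash
python3 tgt.py 70.3 -0.5 0 1.5
```

```text
END jig x 70.3 y -0.0 h 1.6 | nose-down 0.89 deg roll -0.03 yawerr 0.02
n 3 dist [ 0.2 -0.   3.6] rv [-0.001  0.015  0.   ] F [ 0.2 -0.6  2.6] t 13.55 gap 43.056571612884454
[0.007, -0.001, 0.119, -0.0, 0.005, 0.0, 0.2]
[0.007, -0.001, 0.119, -0.0, 0.005, 0.0, 0.2]
[0.006, -0.001, 0.119, -0.0, 0.005, 0.0, 0.2]
```

Emit:
{"op": "move_arm", "data": {"series": [[0, 0, 0.12, 0, 0.004, 0, 0.2], [0, 0, 0.1, 0, 0.004, 0, 0.2], [0, 0, 0.07, 0, 0.004, 0, 0.2], [0, 0, 0, 0, 0, 0, 0.2]], "grip_force": 50}}

```text
time: 13.95
tcp_pos: [493.9, 221.5, 29.4]
tool_rot: [[0.999, -0.032, 0.008], [-0.032, -0.999, 0.0], [0.008, -0.001, -1.0]]
contact_force: [-0.5, -0.1, 5.2]
finger_gap: 42.2
```

```bash
python3 tgt.py 70.3 -0.5 0 1.5
```

```text
END jig x 70.3 y 0.0 h 0.5 | nose-down 0.09 deg roll -0.04 yawerr 0.02
n 1 dist [-0.   0.   1.2] rv [-0.001  0.002  0.   ] F [-0.5 -0.1  5.2] t 13.95 gap 42.20091989174165
[-0.001, 0.002, 0.118, -0.001, 0.002, 0.0, 0.2]
```

Emit:
{"op": "move_arm", "data": {"series": [[0, 0, 0.08, 0, 0.001, 0, 0.2], [0, 0, 0.08, 0, 0, 0, 0.2]]}}

```text
time: 14.15
tcp_pos: [493.9, 221.5, 28.8]
tool_rot: [[0.999, -0.032, 0.009], [-0.032, -0.999, 0.001], [0.009, -0.001, -1.0]]
contact_force: [-2.6, -0.8, 16.5]
finger_gap: 41.9
```

```bash
python3 tgt.py 70.3 -0.5 0 1.5
```

```text
END jig x 70.3 y 0.0 h 0.1 | nose-down 0.02 deg roll -0.06 yawerr 0.01
n 1 dist [-0.   0.   0.6] rv [-0.001  0.     0.   ] F [-2.6 -0.8 16.5] t 14.15 gap 41.91580853995438
[-0.002, 0.001, 0.064, -0.001, 0.0, 0.0, 0.2]
```

Emit:
{"op": "move_arm", "data": {"series": [[0, 0, 0.1, 0, 0, 0, 0.2], [0, 0, 0.1, 0, 0, 0, 0.2]]}}

```text
time: 14.35
tcp_pos: [493.9, 221.5, 28.9]
tool_rot: [[0.999, -0.032, 0.01], [-0.032, -0.999, 0.001], [0.01, -0.002, -1.0]]
contact_force: [-2.5, -0.6, 14.0]
finger_gap: 42.0
```

```bash
python3 tgt.py 70.3 -0.5 0 1.5
```

```text
END jig x 70.3 y 0.0 h 0.2 | nose-down -0.02 deg roll -0.09 yawerr 0.01
n 1 dist [-0.1  0.   0.7] rv [-0.002 -0.     0.   ] F [-2.5 -0.6 14. ] t 14.35 gap 42.038640529472325
[-0.006, 0.005, 0.068, -0.002, -0.0, 0.0, 0.2]
```

Firm contact at about 15 N. I check flatness with the moment reading and pictures.

```bash
python3 - <<'E'
from tgt import *
for _ in range(4):
    s=snapshot('wrist'); o=observe(); print(np.round(o['contact_force'],1),np.round(o['torque'],2),o['time'])
where(); save(s,'wrist7')
for n in ['scene']:
    s2=snapshot(n); cv2.imwrite('pics/scene7c.png',cv2.cvtColor(cv2.resize(s2['pixels'][230:380,300:480],None,fx=4,fy=4,interpolation=cv2.INTER_CUBIC),cv2.COLOR_RGB2BGR))
w=cloud(s)-O; j=np.stack([w@X,w@Y,w@Z],-1)
m=(np.abs(j[...,1])<18)&(j[...,2]>0)&(j[...,2]<9)&(j[...,0]>-10)&(j[...,0]<40); m[330:]=0
p=j[m]; A=np.c_[p[:,:2],np.ones(len(p))]; c=np.linalg.lstsq(A,p[:,2],rcond=None)[0]; print('blank top fit',len(p),np.degrees(c[:2]).round(2),c[2].round(2))
m=(np.abs(j[...,1])<18)&(j[...,2]<9)&(j[...,0]<-58)&(j[...,0]>-75)&(j[...,2]>0); p=j[m]; print('tail',len(p),np.median(p,0) if len(p) else '')
m=(np.abs(j[...,1])<30)&(j[...,0]<75)&(j[...,0]>52)&(j[...,2]>8); p=j[m];A=np.c_[p[:,:2],np.ones(len(p))]; c=np.linalg.lstsq(A,p[:,2],rcond=None)[0]; print('plate',len(p),np.degrees(c[:2]).round(2),c[2].round(2),np.median(p[:,2]))
print([ (d['score'],np.array(d['position'])*[640,480]) for d in boxes_of('wrist','lifter')])
E
```

```text
[-1.8 -0.7 13.7] [-0.16  0.46  0.08] 14.4
[-1.1 -0.6 13.9] [-0.16  0.46  0.02] 14.45
[-2.3 -0.6 13.8] [-0.25  0.44 -0.  ] 14.5
[-1.7 -0.9 14. ] [-0.24  0.42  0.01] 14.55
END jig x 70.3 y 0.0 h 0.2 | nose-down -0.01 deg roll -0.09 yawerr 0.01
blank top fit 18527 [-0.03  0.02] 4.05
tail 2679 [-6.40385174e+01 -3.17763039e-02  4.05028962e+00]
plate 22247 [ 0.24 -0.03] 10.68 10.953693222854497
[(0.48, array([321.216,  70.704]))]
```

View pics/wrist7.png

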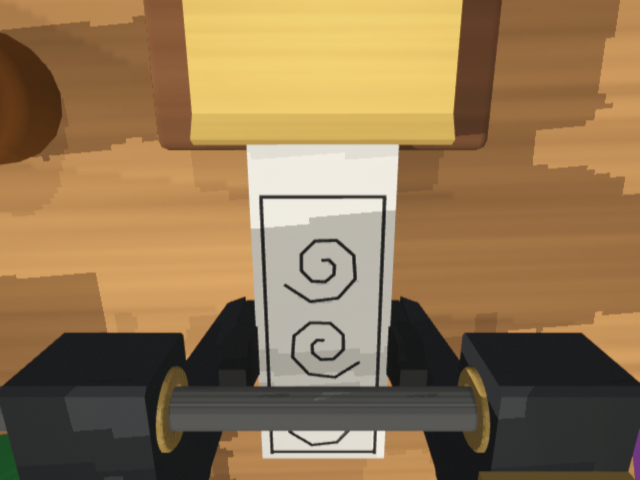

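View pics/scene7c.png

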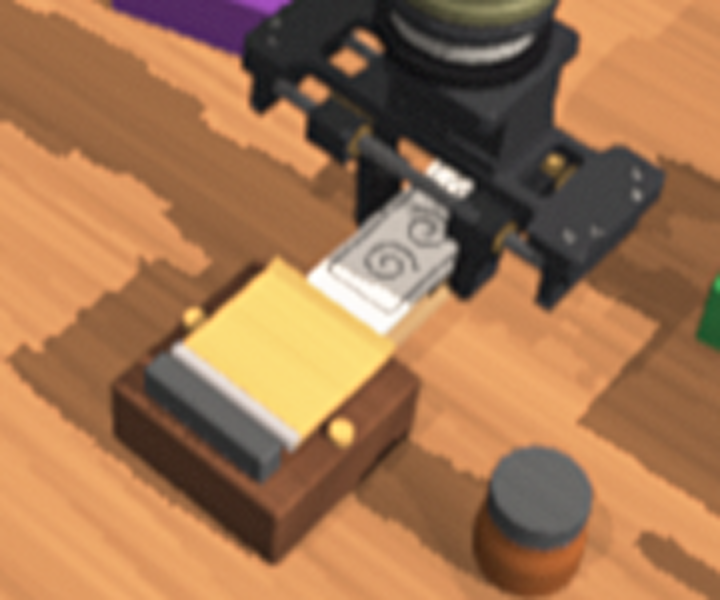

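The blank top is at 4.05 mm above the wood at both front and tail, slope 0.0°, so it is flat. The plate is level. The moment shows the load biased to the tail, so I ease it slightly towards the middle while keeping the push.

Emit:
{"op": "move_arm", "data": {"series": [[0, 0, 0.1, 0, -0.002, 0, 0.2], [0, 0, 0.11, 0, -0.002, 0, 0.2]]}}

```text
time: 14.85
tcp_pos: [493.9, 221.5, 28.9]
tool_rot: [[0.999, -0.032, 0.006], [-0.032, -0.999, 0.002], [0.006, -0.002, -1.0]]
contact_force: [-2.7, -0.5, 15.2]
finger_gap: 42.1
```

```bash
cat > chk.py <<'E'
from tgt import *
for _ in range(3):
    s=snapshot('wrist'); o=observe(); print(np.round(o['contact_force'],1),np.round(o['torque'],2),o['time'])
where()
w=cloud(s)-O; j=np.stack([w@X,w@Y,w@Z],-1)
m=(np.abs(j[...,1])<18)&(j[...,2]>0)&(j[...,2]<9)&(j[...,0]>-10)&(j[...,0]<40); m[330:]=0
p=j[m]; A=np.c_[p[:,:2],np.ones(len(p))]; c=np.linalg.lstsq(A,p[:,2],rcond=None)[0]; print('blank top fit',len(p),np.degrees(c[:2]).round(2),c[2].round(2))
m=(np.abs(j[...,1])<18)&(j[...,2]<9)&(j[...,0]<-58)&(j[...,0]>-75)&(j[...,2]>0); p=j[m]; print('tail',len(p),np.median(p,0),p[:,0].min())
m=(np.abs(j[...,1])<30)&(j[...,0]<75)&(j[...,0]>52)&(j[...,2]>8); p=j[m]; print('plate',np.median(p[:,2]))
E
python3 chk.py
```

```text
[-2.5 -1.3 12.9] [-0.02  0.43  0.06] 14.9
[-2.4 -0.9 14.6] [-0.05  0.47  0.05] 14.95
[-1.8 -0.5 14. ] [-0.03  0.47 -0.  ] 15.0
END jig x 70.3 y 0.1 h -0.3 | nose-down 0.19 deg roll -0.13 yawerr 0.01
blank top fit 18584 [-0.01 -0.15] 4.09
tail 2663 [-6.40548615e+01  2.94872422e-02  4.06487122e+00] -71.17657691799396
plate 10.939281380885767
```

The force holds steady at about 14 N. The blank stays flat regardless of small tool tilt, so it is seated on the wood. Final look at the bystanders, then hand in.

```bash
python3 - <<'E'
from h import *
s=snapshot('top'); save(s,'top8'); o=observe(); print(o['time'],np.round(o['contact_force'],1),o['finger_gap'])
print(arm.hand_in())
E
```

```text
15.05 [-1.8 -1.2 13. ] 42.430484361780074
the job is handed in; nothing more can be done
None
```

View pics/top8.png

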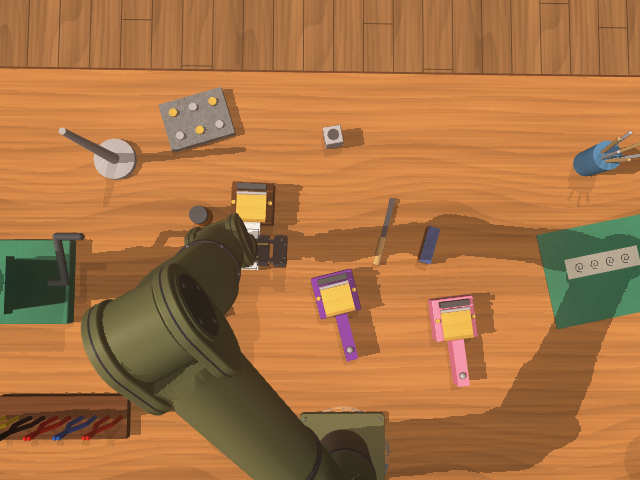

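I gripped the blank, carried it to the natural-wood jig and slid its plain end under the plate with the nose tilted down 3°. I then levelled it, pressed it flat and handed in at 15.05 s while still pressing with about 14 N at a 50 N grip.

Last checks before hand-in:
- **Insertion:** the plain end was at jig x of about 70.3 mm, so about 20 mm under the plate, and centred to about 0.1 mm. The engraved end is towards the tongue's tip.
- **Flatness:** the blank's top was 4.1 mm above the wood at both front and tail, with no slope along its length. That leaves no room for the pin to stand up, but the pin itself cannot be seen.
- **Plate:** its top was level at 10.9 mm, so it was not lifted.
- **Bystanders:** the final top view shows the jar (199,215), file (386,232) and steel block (333,137) where they were at the start.

Two readings did not settle. The sideways slope read 0.02° at first and 0.15° at the end, which I took as small. The wrist moment seemed to show the load biased towards the engraved end, but it did not change when I tilted the tool slightly, so I gave it little weight.

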